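# Open the child-resistant thinner can at the craft-shop counter

### The arm

A 6-joint arm with a two-finger parallel gripper is mounted at the origin on the work surface. World frame = base frame: x ahead of the robot, y to its left, z up, the work surface at z = 0. Lengths are in m, angles in rad, forces in N, time in s.
With the tool pointing down it reaches from about 0.225 to 0.875 m from the base axis. Payload 3.4 kg.
Tool frame: the origin (TCP) lies at the very end of the fingers, on their centre line; the grasp point (between the pads) lies 19 mm behind it (manip.grasp_offset is the distance from the TCP to the grasp point, in m); x points along the fingers, y is the direction in which the jaws open and shut, and the axes are right-handed (so a half turn about x gives the same grasp; the last joint's range is limited). The gripper opens to 85 mm and grips with 20 to 120 N. Pads are 22 mm wide; open, the fingers measure 114 mm over their backs; the gripper's body (76 mm by 85 mm) begins 54 mm behind the grasp point. The pads swing forward as they close: fully open they stand 13 mm farther back than shut.
Start: joints at [1.011, 0.276, 1.505, -0, 1.361, -0.121], TCP at [0.244, 0.521, 0.231] pointing down, gripper open.
Joint ranges: [-2.89, 2.89], [-0.75, 2.08], [0.22, 2.7], [-1.18, 4.32], [0.11, 2.71], [-2.7, 2.7]. Speed limits (rad/s): [2.57, 2.57, 3.14, 3.14, 3.14, 3.14].

### API

Orientations are given as a unit quaternion [w, x, y, z].
In Python, from rig import manip gives the robot as it stands.
- The arm moves only by the tool step_arm, never from a script. Its argument "increments" is a list of rows, each an object with "grip": the opening, from 0 (shut) to 1 (fully open); "delta_pos": the shift along the world's x, y, z in m, a list of three; "twist": the turn about the world's z in degrees. A call has 1 to 10 rows; each row shifts and turns the commanded pose from where the row before left it; what a row does not reach is not made up. A row lasts 1/12 s, in which the tool goes at most 41.7 mm and 7.16 degrees, less where a joint would pass 70% of its speed; a pose out of reach is approached as far as the arm can. A call with a gripper value outside its range is refused whole. The fingers move at their own pace and stop on an object; "force" is the grip in N (left out, the last holds). Time passes only in rows, so rows that do not move let the fingers close. It gives the time, the measured TCP pose, the force and the opening at its end, in the units of the state.
- manip.get_state(): the state, without advancing time (a new reading comes with each control period).
- manip.get_image(name): name is "side" or "top" or "wrist"; returns a dict with "img" (400x640x3 uint8, red, green, blue), "fx", "fy", "cx", "cy" (pixels), "rvec" (rotation vector, rad) and "tvec" (3), from world to camera coordinates, as OpenCV has them; the wrist camera has in their place "mount" (4x4, takes a point from camera to tool coordinates, whose origin is the TCP and whose axes are the tool frame's). Camera axes: x right, y down, z forward; pixel columns grow to the right and rows downward; lengths in m; the calibration is good to about 2 mm. A picture is of the moment at which its call begins: read the wrist's pose just before it. There is no depth.
- manip.sign_off(): hands the job in, once; it reports no verdict.
The state is a dict: "clock": time; "qpos": joint angles; "qd": joint speeds; "effort": joint torques, N m; "position": TCP position; "ee_rot": TCP orientation; "contact_force": force on the tool from outside, world axes, zero at the start; "moment": the same for the moment, N m; "width": finger opening in m.
Only numpy, scipy, OpenCV 4.12 (cv2) and the standard library are available. Lean on these libraries where they do the work, as an engineer would, in place of code of your own. Each camera call takes 0.05 s, during which the arm holds its last target. There are 200 camera calls.

### The job

Open the thinner can: push its white child-resistant cap firmly down against its spring, turn it to the left (anticlockwise from above) while keeping it down, then lift it off, never letting it bear on the can with more than about 35 N, pushing or turning, lest the neck crack. Set the cap down, not dropped, right way up and wholly on the cork coaster, let go of it, and leave the other things on the counter where they stand.

Things in the scene. Friction and masses are not known exactly. Their poses are not given: they have to be found in the camera images.
- can: Rectangular metal thinner can (112 x 60 mm, shoulder 135 mm above the counter) with a red band, standing fast in a plywood cradle (136 x 84 mm, 60 mm tall) fixed to the counter: it cannot move or turn. Origin: centre of the underside, z up, x along its long side. The neck rises on the z axis.
- neck (a point): Point on the neck's axis 165 mm above the counter, where the underside of the closed cap lies; axes as can. Below it the slim neck is free for 20 mm down to the shoulder. In the neck a spring pushes the cap up: 10 N closed, 0.7 N more per mm pressed.
- cap: Loose white cap, 48 mm across 16 upright flats (one faces cap +x, one every 22.5 deg), 30 mm tall, hollow below, about 35 g. Origin: centre of its underside, z up. Closed: its x lies along the can's x. It will not turn (up to 6 deg of play) until pressed down 2 to 9 mm: this differs from can to can and cannot be seen. A grip of 60 N or more holds it.
- cap_top (a point): Centre of the cap's top, red bar along cap +x. 1.2 mm below the freeing depth the cap bottoms hard and the force climbs steeply: a push of 19 to 24 N always frees it. Kept down it turns anticlockwise; from 42 to 78 deg off closed it is clear of its catches and lifts straight off, if kept at that angle until 12 mm above its closed height. Turned while too high, it only jams its catches.
- coaster: Round cork coaster, 100 mm across, 6 mm thick, fixed to the counter. Origin: centre of its underside.
- tube_blue: Bystander, loose: clear plastic tube of blue beads, 32 mm across, 117 tall, white lid. Origin: centre of its underside.
- tube_orange: Bystander, loose: clear plastic tube of orange beads, 32 mm across, 117 tall, white lid. Origin: centre of its underside.
- jar: Bystander, loose: glass jar with yellow lid, 52 mm across, 75 tall. Origin: centre of its underside.
- hoop: Bystander, loose: wooden embroidery hoop lying flat, 100 mm across, 12 tall. Origin: centre of its underside.
- tape: Bystander, loose: yellow tape-measure case, 54 mm across, 22 tall. Origin: centre of its underside.
- mug: Bystander, loose: blue mug, 76 mm across, 90 tall. Origin: centre of its underside.
- stapler: Bystander, loose: red and black stapler, 130 x 30 x 33 mm. Origin: centre of its underside.
Mind the look-alikes: they are no part of the job. There is more than one size of the can; the one meant has the size given above. There is more than one size of the cap; the one meant has the size given above.

How it is judged:
On the way, in this order (a step that is already met when the one before it is completed fails the run):
1. the cap is pressed down at least 1.5 mm on the closed neck (z of cap in the frame of neck below -0.0015 m and horizontal distance between cap and neck below 0.006 m), for 0.1 s.
2. the cap, still on the neck, is turned more than 37 degrees from closed (angle between the x axis of cap and the x axis of can, either way round above 0.65 rad and z of cap in the frame of neck below 0.012 m and horizontal distance between cap and neck below 0.006 m), for 0.1 s.
3. the cap stands on the coaster while still between the fingers (horizontal distance between cap and coaster below 0.024 m and z of cap in the frame of coaster between 0.003 and 0.01 m and angle between cap's own z axis and vertical below 0.1 rad and contact force between the fingers and cap above 0.5 N), for 0.05 s.
At the end, for the whole second after the job is handed in: The cap rests right way up (within 0.1 rad) and still on the cork coaster, its centre within 24 mm of the coaster's centre (horizontal distance between cap and coaster below 0.024 m and z of cap in the frame of coaster between 0.003 and 0.01 m and angle between cap's own z axis and vertical below 0.1 rad and linear speed of cap below 0.01 m/s and angular speed of cap below 0.1 rad/s); the robot touches nothing.
It fails at once if the cap bears on the can with more than 35 N (contact force between cap and can above 35 N).
It fails at once if any of tube_blue, tube_orange, jar is shifted by more than 30 mm or tipped (distance of any of tube_blue, tube_orange, jar from where it was at the start of the episode above 0.03 m or angle between any of tube_blue, tube_orange, jar's own z axis and vertical above 0.3 rad).
It fails at once if any of hoop, tape is shifted by more than 30 mm or tipped (distance of any of hoop, tape from where it was at the start of the episode above 0.03 m or angle between any of hoop, tape's own z axis and vertical above 0.3 rad).
It fails at once if any of mug, stapler is shifted by more than 30 mm or tipped (distance of any of mug, stapler from where it was at the start of the episode above 0.03 m or angle between any of mug, stapler's own z axis and vertical above 0.3 rad).
It also fails if it takes over 64 s, if anything falls off the work surface, if the arm or the gripper's body presses on something with over 40 N, if the wrist force passes 120 N, or if a joint passes its speed limit or range.

## Working session

There is one attempt and no reset: what is moved stays moved. The work goes in short steps, Python scripts to look and compute and a tool call to move; the robot and the scene stay as the last step left them, time stands still between calls to the robot, and variables do not carry over. Pictures are saved under pics/ and viewed, about 8 in all and at most 12, crops included, and the job is handed in when it is done.

Besides the shell and the picture viewer there is one more tool, called after "Call:" in YAML: its name, and indented under it one key for each argument. step_arm: Moves the arm, as the interface text tells. Its arguments: {"type":"object","properties":{"increments":{"type":"array"},"force":{"type":"number"}},"required":["increments"]}

```bash
mkdir -p pics; ls
cat > h.py <<'E'
import numpy as np,cv2
from rig import manip
from scipy.spatial.transform import Rotation as R
def snap(n,fn):
    s=manip.get_state(); d=manip.get_image(n)
    cv2.imwrite(f'pics/{fn}.png',cv2.cvtColor(d['img'],cv2.COLOR_RGB2BGR))
    K=np.array([[d['fx'],0,d['cx']],[0,d['fy'],d['cy']],[0,0,1]])
    if n=='wrist':
        q=s['ee_rot'];T=np.eye(4);T[:3,:3]=R.from_quat([q[1],q[2],q[3],q[0]]).as_matrix();T[:3,3]=s['position']
        M=np.linalg.inv(T@np.array(d['mount']));rm,t=M[:3,:3],M[:3,3]
    else: rm,_=cv2.Rodrigues(np.array(d['rvec'],float));t=np.array(d['tvec'],float).ravel()
    np.savez(f'pics/{fn}.npz',K=K,R=rm,t=t); return d['img']
def pix(fn,u,v,z):
    c=np.load(f'pics/{fn}.npz');r=c['R'].T@np.linalg.inv(c['K'])@[u,v,1];o=-c['R'].T@c['t']
    return (o+r*(z-o[2])/r[2]).round(4)
def proj(fn,p):
    c=np.load(f'pics/{fn}.npz');q=c['K']@(c['R']@np.array(p)+c['t']);return (q[:2]/q[2]).round(1)
E
python3 - <<'E'
from h import *
snap('top','t0');snap('side','s0')
s=manip.get_state();print(s)
for n in('t0','s0'):
    c=np.load(f'pics/{n}.npz');print(-c['R'].T@c['t'],c['K'][0,0])
E
```

```text
pics
{'clock': 0.1, 'qpos': array([ 1.01099017e+00,  2.76552439e-01,  1.50599497e+00,  2.34433197e-05,
        1.36078382e+00, -1.21014457e-01]), 'qd': array([-0.00054474, -0.00173372, -0.00229847, -0.00049618,  0.00021028,
        0.00044843]), 'effort': array([ 1.15086619e-03, -4.17703056e+01, -2.46406245e+01, -1.92524853e-04,
        5.76245890e-03,  4.79124111e-06]), 'position': array([0.24402814, 0.52010575, 0.23051907]), 'ee_rot': array([ 0.6899433 ,  0.15331965,  0.69036903, -0.15447305]), 'contact_force': array([-0.19399058, -0.10481603,  0.06899194]), 'moment': array([-0.00154474, -0.0170329 ,  0.0460657 ]), 'width': 0.0850485616913917}
[ 0.38337642 -0.01554779  1.13565676] 415.99542190124686
[0.30344574 0.92936799 0.72226548] 438.8605577660574
```

View pics/t0.png

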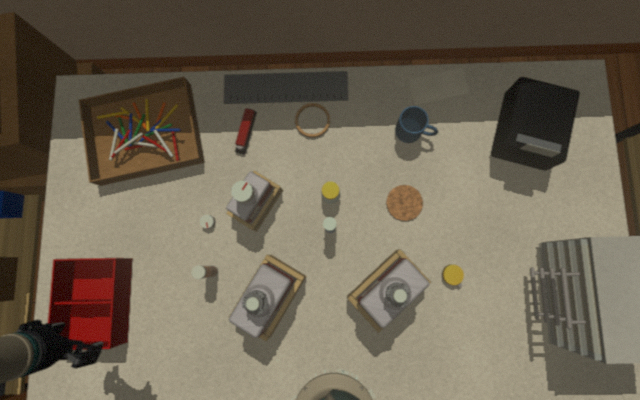

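View pics/s0.png

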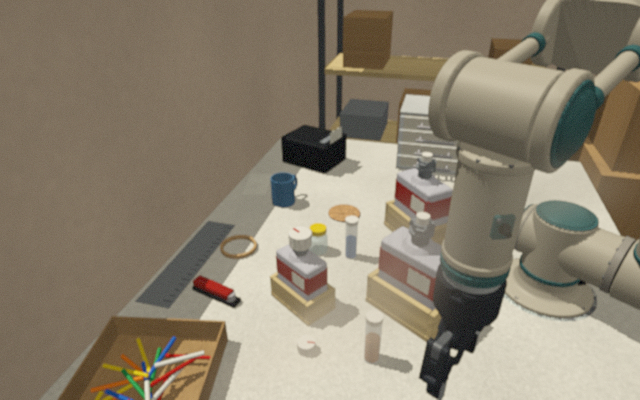

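Candidates in the top view: cans at (253,200), (267,298) and (389,290). Caps at (243,190) (white with a red bar, on the smallest can), (258,302) and (398,295) (on the big cans), and (207,222) (small and loose). I'll check the first one in a close crop.

Run:
```python
from h import *
im=cv2.imread('pics/t0.png')
a=cv2.resize(im[160:345,190:310],None,fx=3.2,fy=3.2,interpolation=3)
b=cv2.resize(im[165:235,200:290],None,fx=4.4,fy=4.4,interpolation=3)
o=np.zeros((600,790,3),np.uint8);o[:a.shape[0],:a.shape[1]]=a[:600];o[:b.shape[0],390:390+b.shape[1]]=b[:,:400]
cv2.imwrite('pics/c1.png',o)
print(pix('t0',243,190,.195),pix('t0',405,203,.006),pix('t0',330,225,.117),pix('t0',330,190,.075),pix('t0',207,222,.03),pix('t0',206,272,.117))
```

```text
[0.5556 0.1959 0.195 ] [ 0.5437 -0.2068  0.006 ] [ 0.4776 -0.0022  0.117 ] [ 0.5723 -0.0035  0.075 ] [0.5008 0.3289 0.03  ] [0.3699 0.3009 0.117 ]
```

View pics/c1.png

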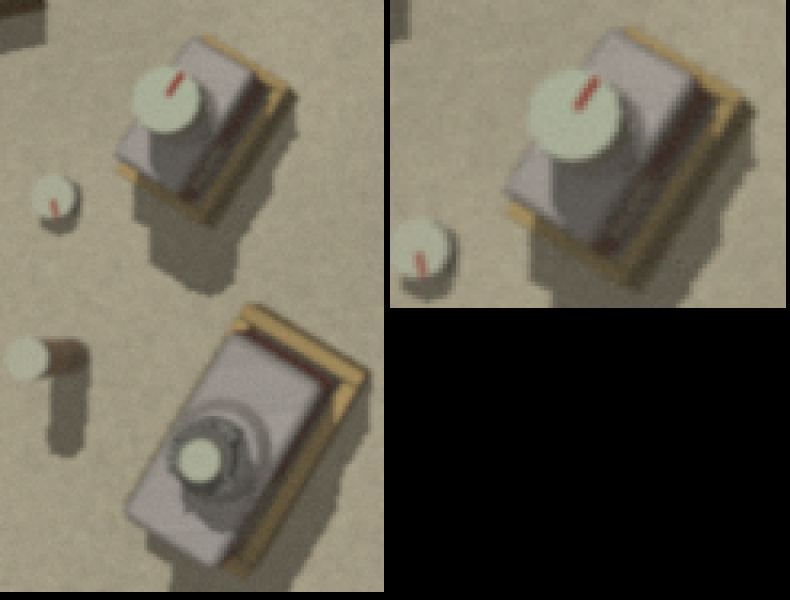

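The crop shows the right one. The small can's shoulder is about 110 mm long, with a white cap about 46 mm across and a red bar, at (243,190). The big cans have grey necks with small caps, and the loose cap is smaller. I'll go above the cap now.

Call:
step_arm:
  increments:
    - {"delta_pos": [0,0,0.035],"twist": 0,"grip": 1}
    - {"delta_pos": [0,0,0.035],"twist": 0,"grip": 1}
    - {"delta_pos": [0.025,-0.027,0.01],"twist": 0,"grip": 1}
    - {"delta_pos": [0.028,-0.03,0],"twist": 0,"grip": 1}
    - {"delta_pos": [0.028,-0.03,0],"twist": 0,"grip": 1}
    - {"delta_pos": [0.028,-0.03,0],"twist": 0,"grip": 1}
    - {"delta_pos": [0.028,-0.03,0],"twist": 0,"grip": 1}
    - {"delta_pos": [0.028,-0.03,0],"twist": 0,"grip": 1}
    - {"delta_pos": [0.028,-0.03,0],"twist": 0,"grip": 1}
    - {"delta_pos": [0.028,-0.03,0],"twist": 0,"grip": 1}

```text
clock: 0.93
position: [0.4661, 0.2818, 0.311]
ee_rot: [0.69, 0.154, 0.69, -0.154]
contact_force: [0.4, 0.0, 0.2]
width: 0.0853
```

Call:
step_arm:
  increments:
    - {"delta_pos": [0.028,-0.03,0],"twist": 0,"grip": 1}
    - {"delta_pos": [0.028,-0.03,0],"twist": 0,"grip": 1}
    - {"delta_pos": [0.027,-0.027,0],"twist": 0,"grip": 1}
    - {"delta_pos": [0,0,0],"twist": 0,"grip": 1}
    - {"delta_pos": [0,0,0],"twist": 0,"grip": 1}

```text
clock: 1.35
position: [0.5493, 0.1949, 0.3101]
ee_rot: [0.689, 0.155, 0.691, -0.155]
contact_force: [-0.9, 0.5, 0.3]
width: 0.0857
```

Run:
```python
from h import *
snap('wrist','w1');s=manip.get_state();print(s['position'],s['ee_rot'],s['contact_force'],proj('w1',[.5556,.1959,.195]))
```

```text
[0.54820165 0.19613271 0.31049568] [ 0.68924728  0.15445882  0.69080436 -0.15449922] [ 0.38157749 -0.15175614  0.13736079] [321.3 196.1]
```

View pics/w1.png

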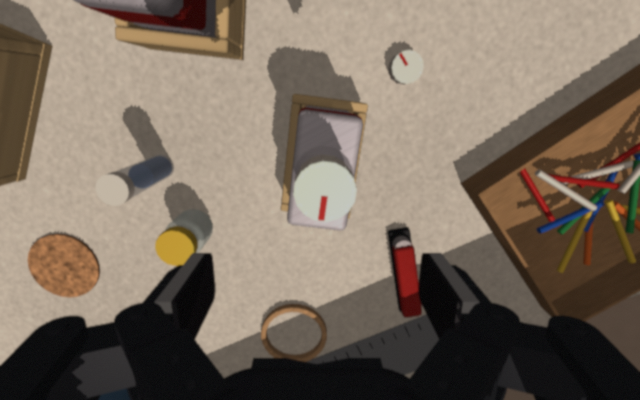

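The wrist view shows the cap top centred near (325,190), with its red bar running to (322,218). The shoulder is below it, and the coaster is at (64,265). I'll measure these.

Run:
```python
from h import *
im=cv2.imread('pics/w1.png');hsv=cv2.cvtColor(im,cv2.COLOR_BGR2HSV)
c=im[140:240,280:370].astype(int)
b,g,r=c[...,0],c[...,1],c[...,2]
m=((g>r+3)&(g>140)).astype(np.uint8);m=cv2.morphologyEx(m,3,np.ones((5,5)))
m=cv2.morphologyEx(m,2,np.ones((5,5)))
n,l,s,ce=cv2.connectedComponentsWithStats(m);k=1+s[1:,4].argmax()
ct=max(cv2.findContours((l==k).astype(np.uint8),0,1)[0],key=cv2.contourArea)
(x,y),rad=cv2.minEnclosingCircle(ct);print('cap',s[k],x+280,y+140,rad)
red=((r>g+60)&(r>120)).astype(np.uint8);ys,xs=np.nonzero(red);p=np.c_[xs+280,ys+140].astype(np.float32)
vx,vy,x0,y0=cv2.fitLine(p,2,0,.01,.01).ravel();print('red',len(p),x0,y0,vx,vy)
P=pix('w1',x+280,y+140,.195);print(P,pix('w1',x+280+rad,y+140,.195)-P)
a=pix('w1',x0,y0,.195);d=pix('w1',x0+20*vx,y0+20*vy,.195)-a;print('bar ang',np.degrees(np.arctan2(d[1],d[0])),'centre->bar',a-P)
for z,q in((.135,[(302,105),(290,222),(362,110),(343,228)]),):
  q=[pix('w1',*u,z) for u in q]
  for i,j in((0,1),(2,3)):
    d=q[j]-q[i];print(np.degrees(np.arctan2(d[1],d[0])),np.linalg.norm(d))
m=cv2.inRange(hsv,(3,90,60),(20,255,255));m[:220]=0;m[310:]=0;m[:,110:]=0
mm=cv2.moments(m,True);print('coaster',mm['m10']/mm['m00'],mm['m01']/mm['m00'],pix('w1',mm['m10']/mm['m00'],mm['m01']/mm['m00'],.006))
cv2.imwrite('pics/c2.png',cv2.resize(im[80:250,270:380],None,fx=3.5,fy=3.5,interpolation=3))
```

```text
cap [  19   28   54   50 1630] 325.0 191.5 29.12483024597168
red 128 322.3828 207.89844 0.13838732 -0.9903782
[0.5534 0.2    0.195 ] [0.0096 0.0204 0.    ]
bar ang 147.28591608099654 centre->bar [ 0.0113 -0.0075  0.    ]
-31.99449357987422 0.1115435789276998
-32.641323677625564 0.11364937307350183
coaster 63.06927277953435 264.9928140270193 [ 0.5432 -0.2036  0.006 ]
```

View pics/c2.png

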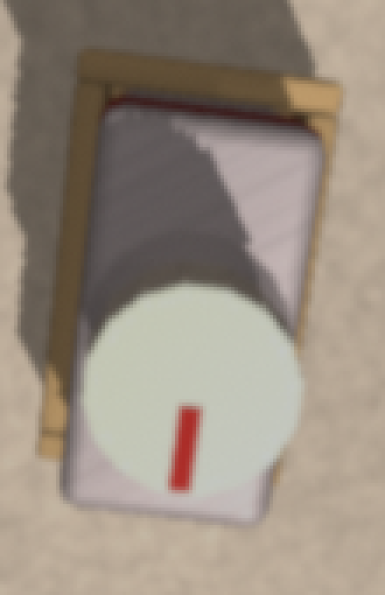

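Call:
step_arm:
  increments:
    - {"delta_pos": [0.003,0.002,-0.03],"twist": -4,"grip": 1}
    - {"delta_pos": [0.0025,0.0015,-0.03],"twist": -3.3,"grip": 1}
    - {"delta_pos": [0,0,0],"twist": 0,"grip": 1}
    - {"delta_pos": [0,0,0],"twist": 0,"grip": 1}
    - {"delta_pos": [0,0,0],"twist": 0,"grip": 1}

```text
clock: 1.82
position: [0.5537, 0.2012, 0.2528]
ee_rot: [0.68, 0.197, 0.679, -0.196]
contact_force: [-0.4, 0.2, 0.6]
width: 0.0854
```

Run:
```python
from h import *
for i in range(3): s=manip.get_state();print(s['position'],s['ee_rot'],s['contact_force'])
im=snap('wrist','w2')[...,::-1];s=manip.get_state();print(s['position'])
u,v=proj('w2',[.5534,.2,.195]).astype(int);print(u,v)
c=im[max(v-80,0):v+80,u-100:u+100].astype(int);b,g,r=c[...,0],c[...,1],c[...,2]
m=((g>r+3)&(g>130)).astype(np.uint8);m=cv2.morphologyEx(m,3,np.ones((9,9)));m=cv2.morphologyEx(m,2,np.ones((7,7)))
ct=max(cv2.findContours(m,0,1)[0],key=cv2.contourArea);(x,y),rad=cv2.minEnclosingCircle(ct)
x+=u-100;y+=max(v-80,0);P=pix('w2',x,y,.195);print(x,y,rad,P,np.linalg.norm(pix('w2',x+rad,y,.195)-P))
o=im.copy();cv2.circle(o,(int(x),int(y)),int(rad),(255,0,0),1);cv2.imwrite('pics/c3.png',o)
```

```text
[0.55365707 0.20116067 0.25284718] [ 0.67971958  0.19692314  0.67876157 -0.19617671] [-0.42006163  0.16638489  0.57476502]
[0.55365707 0.20116067 0.25284718] [ 0.67971958  0.19692314  0.67876157 -0.19617671] [-0.42006163  0.16638489  0.57476502]
[0.55365707 0.20116067 0.25284718] [ 0.67971958  0.19692314  0.67876157 -0.19617671] [-0.42006163  0.16638489  0.57476502]
[0.55417727 0.20107828 0.25343126]
314 215
322.0 212.5 34.00377655029297 [0.5545 0.2048 0.195 ] 0.020807931180201435
```

View pics/c3.png

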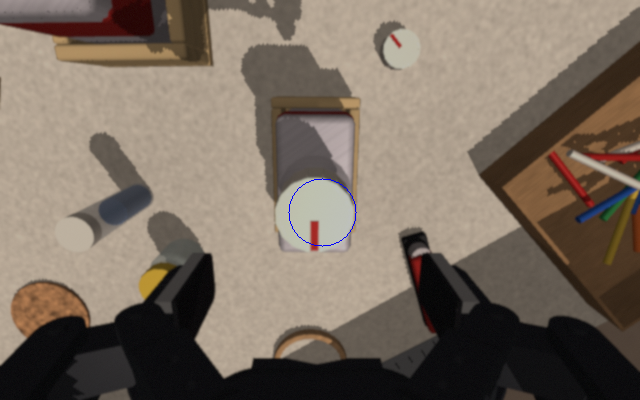

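My mask was off: by eye the cap spans x 275–356 and y 176–251, so its centre is about (315.5,213.5), which is within 1 mm of the TCP. The bar is vertical, so the yaw is right. I'll descend and close gently first.

Call:
step_arm:
  increments:
    - {"delta_pos": [0,0,-0.03],"twist": 0,"grip": 1}
    - {"delta_pos": [0,0,-0.03],"twist": 0,"grip": 1}
    - {"delta_pos": [0,0,-0.0255],"twist": 0,"grip": 1}
    - {"delta_pos": [0,0,0],"twist": 0,"grip": 1}
    - {"delta_pos": [0,0,0],"twist": 0,"grip": 1}

```text
clock: 2.28
position: [0.5539, 0.2003, 0.1666]
ee_rot: [0.679, 0.197, 0.679, -0.197]
contact_force: [0.6, -0.9, 0.2]
width: 0.0852
```

Call:
step_arm:
  increments:
    - {"delta_pos": [0,0,0],"twist": 0,"grip": 0.62}
    - {"delta_pos": [0,0,0],"twist": 0,"grip": 0.62}
    - {"delta_pos": [0,0,0],"twist": 0,"grip": 0.62}
    - {"delta_pos": [0,0,0],"twist": 0,"grip": 0.62}
  force: 20

```text
clock: 2.62
position: [0.5547, 0.2003, 0.1674]
ee_rot: [0.68, 0.198, 0.678, -0.197]
contact_force: [-0.6, -0.3, 0.1]
width: 0.0527
```

Call:
step_arm:
  increments:
    - {"delta_pos": [0,0,0],"twist": 0,"grip": 0.5}
    - {"delta_pos": [0,0,0],"twist": 0,"grip": 0.5}
    - {"delta_pos": [0,0,0],"twist": 0,"grip": 0.5}
  force: 20

```text
clock: 2.87
position: [0.5542, 0.1998, 0.1673]
ee_rot: [0.68, 0.198, 0.678, -0.197]
contact_force: [-1.7, -1.2, 5.6]
width: 0.0476
```

Both fingers meet the cap and the side force is small. Now a firm grip.

Call:
step_arm:
  increments:
    - {"delta_pos": [0,0,0],"twist": 0,"grip": 0.4}
    - {"delta_pos": [0,0,0],"twist": 0,"grip": 0.3}
    - {"delta_pos": [0,0,0],"twist": 0,"grip": 0.3}
  force: 90

```text
clock: 3.12
position: [0.5543, 0.1999, 0.1676]
ee_rot: [0.68, 0.198, 0.678, -0.197]
contact_force: [-1.7, -1.5, 6.7]
width: 0.0463
```

Call:
step_arm:
  increments:
    - {"delta_pos": [0,0,-0.001],"twist": 0,"grip": 0.3}
    - {"delta_pos": [0,0,0],"twist": 0,"grip": 0.3}
    - {"delta_pos": [0,0,0],"twist": 0,"grip": 0.3}

```text
clock: 3.37
position: [0.5543, 0.1999, 0.1671]
ee_rot: [0.68, 0.198, 0.678, -0.197]
contact_force: [-2.4, -0.8, 10.3]
width: 0.0462
```

Call:
step_arm:
  increments:
    - {"delta_pos": [0,0,-0.001],"twist": 0,"grip": 0.3}
    - {"delta_pos": [0,0,-0.001],"twist": 0,"grip": 0.3}
    - {"delta_pos": [0,0,0],"twist": 0,"grip": 0.3}
    - {"delta_pos": [0,0,0],"twist": 0,"grip": 0.3}

```text
clock: 3.7
position: [0.5543, 0.1998, 0.1654]
ee_rot: [0.68, 0.198, 0.678, -0.197]
contact_force: [-2.8, -2.1, 10.4]
width: 0.0461
```

Call:
step_arm:
  increments:
    - {"delta_pos": [0,0,-0.001],"twist": 0,"grip": 0.3}
    - {"delta_pos": [0,0,0],"twist": 0,"grip": 0.3}
    - {"delta_pos": [0,0,0],"twist": 0,"grip": 0.3}

```text
clock: 3.95
position: [0.5544, 0.1999, 0.1646]
ee_rot: [0.68, 0.198, 0.678, -0.197]
contact_force: [-3.4, -2.2, 11.3]
width: 0.0464
```

Call:
step_arm:
  increments:
    - {"delta_pos": [0,0,-0.001],"twist": 0,"grip": 0.3}
    - {"delta_pos": [0,0,0],"twist": 0,"grip": 0.3}
    - {"delta_pos": [0,0,0],"twist": 0,"grip": 0.3}

```text
clock: 4.2
position: [0.5544, 0.1999, 0.1637]
ee_rot: [0.68, 0.198, 0.678, -0.197]
contact_force: [-3.0, -1.6, 12.3]
width: 0.0461
```

Call:
step_arm:
  increments:
    - {"delta_pos": [0,0,-0.001],"twist": 0,"grip": 0.3}
    - {"delta_pos": [0,0,0],"twist": 0,"grip": 0.3}
    - {"delta_pos": [0,0,0],"twist": 0,"grip": 0.3}

```text
clock: 4.45
position: [0.5544, 0.1999, 0.1628]
ee_rot: [0.68, 0.198, 0.678, -0.197]
contact_force: [-2.9, -1.6, 12.3]
width: 0.0463
```

Call:
step_arm:
  increments:
    - {"delta_pos": [0,0,-0.001],"twist": 0,"grip": 0.3}
    - {"delta_pos": [0,0,0],"twist": 0,"grip": 0.3}
    - {"delta_pos": [0,0,0],"twist": 0,"grip": 0.3}

```text
clock: 4.7
position: [0.5544, 0.1999, 0.162]
ee_rot: [0.68, 0.198, 0.678, -0.197]
contact_force: [-3.8, -1.2, 14.2]
width: 0.0466
```

Call:
step_arm:
  increments:
    - {"delta_pos": [0,0,-0.001],"twist": 0,"grip": 0.3}
    - {"delta_pos": [0,0,0],"twist": 0,"grip": 0.3}
    - {"delta_pos": [0,0,0],"twist": 0,"grip": 0.3}

```text
clock: 4.95
position: [0.5544, 0.1999, 0.1611]
ee_rot: [0.68, 0.198, 0.678, -0.197]
contact_force: [-3.6, -2.0, 14.4]
width: 0.0459
```

Call:
step_arm:
  increments:
    - {"delta_pos": [0,0,-0.0007],"twist": 0,"grip": 0.3}
    - {"delta_pos": [0,0,0],"twist": 0,"grip": 0.3}
    - {"delta_pos": [0,0,0],"twist": 0,"grip": 0.3}

```text
clock: 5.2
position: [0.5544, 0.1999, 0.1605]
ee_rot: [0.68, 0.198, 0.678, -0.197]
contact_force: [-3.1, -1.9, 14.5]
width: 0.0462
```

Call:
step_arm:
  increments:
    - {"delta_pos": [0,0,-0.0007],"twist": 0,"grip": 0.3}
    - {"delta_pos": [0,0,0],"twist": 0,"grip": 0.3}
    - {"delta_pos": [0,0,0],"twist": 0,"grip": 0.3}

```text
clock: 5.45
position: [0.5544, 0.1999, 0.1599]
ee_rot: [0.68, 0.198, 0.678, -0.197]
contact_force: [-3.2, -0.9, 13.9]
width: 0.0462
```

Call:
step_arm:
  increments:
    - {"delta_pos": [0,0,-0.0007],"twist": 0,"grip": 0.3}
    - {"delta_pos": [0,0,0],"twist": 0,"grip": 0.3}
    - {"delta_pos": [0,0,0],"twist": 0,"grip": 0.3}

```text
clock: 5.7
position: [0.5544, 0.1999, 0.1593]
ee_rot: [0.68, 0.198, 0.678, -0.197]
contact_force: [-3.8, -1.8, 15.4]
width: 0.0462
```

Call:
step_arm:
  increments:
    - {"delta_pos": [0,0,-0.0007],"twist": 0,"grip": 0.3}
    - {"delta_pos": [0,0,0],"twist": 0,"grip": 0.3}
    - {"delta_pos": [0,0,0],"twist": 0,"grip": 0.3}

```text
clock: 5.95
position: [0.5544, 0.1999, 0.1587]
ee_rot: [0.68, 0.198, 0.678, -0.197]
contact_force: [-3.6, -2.1, 15.9]
width: 0.0462
```

Call:
step_arm:
  increments:
    - {"delta_pos": [0,0,-0.0007],"twist": 0,"grip": 0.3}
    - {"delta_pos": [0,0,0],"twist": 0,"grip": 0.3}
    - {"delta_pos": [0,0,0],"twist": 0,"grip": 0.3}

```text
clock: 6.2
position: [0.5545, 0.1999, 0.1581]
ee_rot: [0.68, 0.198, 0.678, -0.197]
contact_force: [-5.1, -2.6, 16.3]
width: 0.0462
```

Call:
step_arm:
  increments:
    - {"delta_pos": [0,0,-0.0006],"twist": 0,"grip": 0.3}
    - {"delta_pos": [0,0,0],"twist": 0,"grip": 0.3}
    - {"delta_pos": [0,0,0],"twist": 0,"grip": 0.3}

```text
clock: 6.45
position: [0.5545, 0.1999, 0.1579]
ee_rot: [0.68, 0.198, 0.678, -0.197]
contact_force: [-5.1, -1.5, 16.8]
width: 0.0462
```

Call:
step_arm:
  increments:
    - {"delta_pos": [0,0,-0.0006],"twist": 0,"grip": 0.3}
    - {"delta_pos": [0,0,0],"twist": 0,"grip": 0.3}
    - {"delta_pos": [0,0,0],"twist": 0,"grip": 0.3}

```text
clock: 6.7
position: [0.5545, 0.1999, 0.1578]
ee_rot: [0.68, 0.198, 0.678, -0.197]
contact_force: [-4.5, -2.7, 20.9]
width: 0.0462
```

It has bottomed at about 21 N, so I'll turn now, starting carefully.

Call:
step_arm:
  increments:
    - {"delta_pos": [0,0,0],"twist": 3,"grip": 0.3}
    - {"delta_pos": [0,0,0],"twist": 3,"grip": 0.3}
    - {"delta_pos": [0,0,0],"twist": 3,"grip": 0.3}
    - {"delta_pos": [0,0,0],"twist": 0,"grip": 0.3}

```text
clock: 7.03
position: [0.555, 0.2005, 0.1578]
ee_rot: [0.694, 0.144, 0.691, -0.142]
contact_force: [-4.9, -0.2, 19.1]
width: 0.046
```

Run:
```python
from h import *
s=manip.get_state();q=s['ee_rot'];m=R.from_quat([q[1],q[2],q[3],q[0]]).as_matrix();print(np.degrees(np.arctan2(m[1,1],m[0,1])),s['moment'],s['contact_force'],s['qpos'])
```

```text
66.65032635216988 [-0.15574664  0.75225671 -0.00766347] [-4.91150936 -0.2213869  19.083216  ] [ 2.28592150e-01  3.44103686e-01  1.59311348e+00  4.85093616e-04
  1.19869014e+00 -9.34842524e-01]
```

The turn is free, with no z moment at 9°. I'll carry on.

Call:
step_arm:
  increments:
    - {"delta_pos": [0,0,0],"twist": 4,"grip": 0.3}
    - {"delta_pos": [0,0,0],"twist": 4,"grip": 0.3}
    - {"delta_pos": [0,0,0],"twist": 4,"grip": 0.3}
    - {"delta_pos": [0,0,0],"twist": 4,"grip": 0.3}
    - {"delta_pos": [0,0,0],"twist": 0,"grip": 0.3}

```text
clock: 7.45
position: [0.5548, 0.2009, 0.1578]
ee_rot: [0.707, 0.046, 0.704, -0.044]
contact_force: [-4.6, 0.5, 19.7]
width: 0.0462
```

Call:
step_arm:
  increments:
    - {"delta_pos": [0,0,0],"twist": 4,"grip": 0.3}
    - {"delta_pos": [0,0,0],"twist": 4,"grip": 0.3}
    - {"delta_pos": [0,0,0],"twist": 4,"grip": 0.3}
    - {"delta_pos": [0,0,0],"twist": 4,"grip": 0.3}
    - {"delta_pos": [0,0,0],"twist": 0,"grip": 0.3}

```text
clock: 7.87
position: [0.5547, 0.201, 0.1578]
ee_rot: [0.707, -0.053, 0.703, 0.054]
contact_force: [-4.7, -0.2, 19.1]
width: 0.0463
```

Call:
step_arm:
  increments:
    - {"delta_pos": [0,0,0],"twist": 5,"grip": 0.3}
    - {"delta_pos": [0,0,0],"twist": 5,"grip": 0.3}
    - {"delta_pos": [0,0,0],"twist": 5,"grip": 0.3}
    - {"delta_pos": [0,0,0],"twist": 4,"grip": 0.3}
    - {"delta_pos": [0,0,0],"twist": 0,"grip": 0.3}
    - {"delta_pos": [0,0,0],"twist": 0,"grip": 0.3}

```text
clock: 8.37
position: [0.5549, 0.2009, 0.1578]
ee_rot: [0.689, -0.168, 0.685, 0.169]
contact_force: [-4.8, -0.1, 19.1]
width: 0.0462
```

Run:
```python
from h import *
snap('wrist','w3')
s=manip.get_state();q=s['ee_rot'];m=R.from_quat([q[1],q[2],q[3],q[0]]).as_matrix();print(np.degrees(np.arctan2(m[1,1],m[0,1])),s['moment'],s['contact_force'],s['qpos'])
```

```text
117.56649172810842 [-0.08019202  0.70151158 -0.0035852 ] [-4.36630138  1.30203525 18.74697593] [ 2.28867837e-01  3.44171496e-01  1.59314441e+00  1.15966534e-03
  1.19866610e+00 -1.82347417e+00]
```

View pics/w3.png

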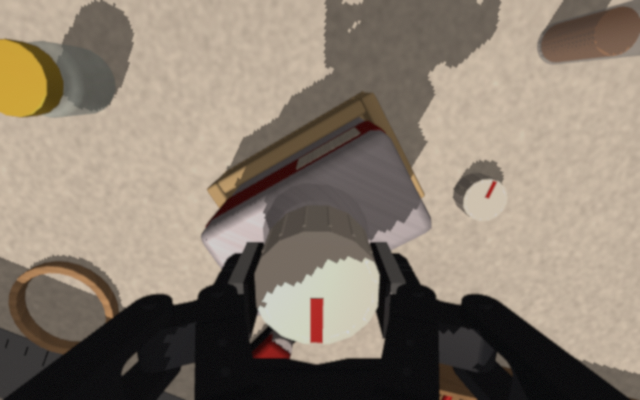

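The bar at (316,320) is still vertical in the wrist frame, so the cap turned 60° with the fingers. I'll lift straight up.

Call:
step_arm:
  increments:
    - {"delta_pos": [0,0,0.003],"twist": 0,"grip": 0.3}
    - {"delta_pos": [0,0,0.004],"twist": 0,"grip": 0.3}
    - {"delta_pos": [0,0,0.004],"twist": 0,"grip": 0.3}
    - {"delta_pos": [0,0,0.002],"twist": 0,"grip": 0.3}
    - {"delta_pos": [0,0,0],"twist": 0,"grip": 0.3}

```text
clock: 8.83
position: [0.5547, 0.2009, 0.169]
ee_rot: [0.688, -0.168, 0.685, 0.169]
contact_force: [-2.3, 1.1, 9.4]
width: 0.046
```

Call:
step_arm:
  increments:
    - {"delta_pos": [0,0,0.004],"twist": 0,"grip": 0.3}
    - {"delta_pos": [0,0,0.004],"twist": 0,"grip": 0.3}
    - {"delta_pos": [0,0,0.005],"twist": 0,"grip": 0.3}
    - {"delta_pos": [0,0,0.005],"twist": 0,"grip": 0.3}
    - {"delta_pos": [0,0,0],"twist": 0,"grip": 0.3}

```text
clock: 9.25
position: [0.5543, 0.2001, 0.1851]
ee_rot: [0.687, -0.168, 0.686, 0.168]
contact_force: [0.3, 0.7, -0.7]
width: 0.046
```

Call:
step_arm:
  increments:
    - {"delta_pos": [0,0,0.015],"twist": 0,"grip": 0.3}
    - {"delta_pos": [0,0,0.02],"twist": 0,"grip": 0.3}
    - {"delta_pos": [0,0,0.02],"twist": 0,"grip": 0.3}
    - {"delta_pos": [0,0,0.02],"twist": 0,"grip": 0.3}
    - {"delta_pos": [0,0,0],"twist": 0,"grip": 0.3}
    - {"delta_pos": [0,0,0],"twist": 0,"grip": 0.3}

```text
clock: 9.75
position: [0.5543, 0.2001, 0.2597]
ee_rot: [0.687, -0.168, 0.686, 0.168]
contact_force: [-0.6, 0.1, -1.1]
width: 0.0464
```

Run:
```python
from h import *
snap('side','s1')
s=manip.get_state();print(s['position'],s['contact_force'],s['width'])
```

```text
[0.5534488  0.19992358 0.25840451] [ 0.79727104  0.3690093  -1.33729188] 0.04612104977818599
```

View pics/s1.png

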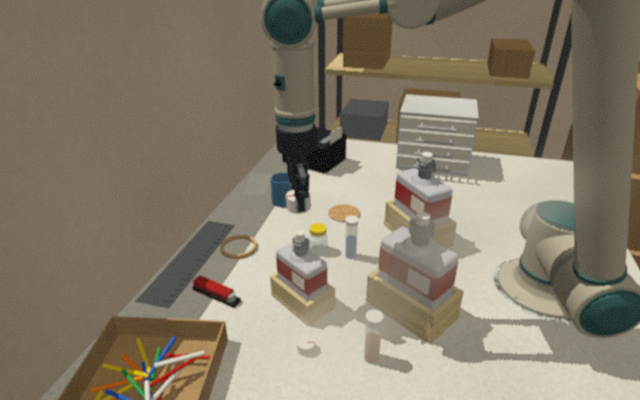

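The cap is off the neck and held, seen at (297,202). I'll carry it to above the coaster, turning back on the way.

Call:
step_arm:
  increments:
    - {"delta_pos": [0,-0.015,0],"twist": -5,"grip": 0.3}
    - {"delta_pos": [-0.001,-0.03,0],"twist": -5,"grip": 0.3}
    - {"delta_pos": [-0.001,-0.035,0],"twist": -5,"grip": 0.3}
    - {"delta_pos": [-0.001,-0.035,0],"twist": -5,"grip": 0.3}
    - {"delta_pos": [-0.001,-0.035,0],"twist": -5,"grip": 0.3}
    - {"delta_pos": [-0.001,-0.035,0],"twist": -5,"grip": 0.3}
    - {"delta_pos": [-0.001,-0.035,0],"twist": -5,"grip": 0.3}
    - {"delta_pos": [-0.001,-0.035,0],"twist": -5,"grip": 0.3}
    - {"delta_pos": [-0.001,-0.035,0],"twist": -5,"grip": 0.3}
    - {"delta_pos": [-0.001,-0.035,0],"twist": -5,"grip": 0.3}

```text
clock: 10.63
position: [0.5435, -0.1263, 0.2571]
ee_rot: [0.692, 0.139, 0.695, -0.139]
contact_force: [0.1, -0.1, -0.8]
width: 0.0462
```

Call:
step_arm:
  increments:
    - {"delta_pos": [-0.001,-0.035,0],"twist": -5,"grip": 0.3}
    - {"delta_pos": [-0.001,-0.03,0],"twist": -5,"grip": 0.3}
    - {"delta_pos": [0,-0.015,0],"twist": 0,"grip": 0.3}
    - {"delta_pos": [0,0,-0.04],"twist": 0,"grip": 0.3}
    - {"delta_pos": [0,0,-0.04],"twist": 0,"grip": 0.3}
    - {"delta_pos": [0,0,-0.03],"twist": 0,"grip": 0.3}
    - {"delta_pos": [0,0,0],"twist": 0,"grip": 0.3}
    - {"delta_pos": [0,0,0],"twist": 0,"grip": 0.3}
    - {"delta_pos": [0,0,0],"twist": 0,"grip": 0.3}

```text
clock: 11.38
position: [0.5438, -0.2049, 0.1503]
ee_rot: [0.68, 0.197, 0.678, -0.197]
contact_force: [0.7, 0.3, 0.7]
width: 0.0463
```

Run:
```python
from h import *
im=snap('wrist','w4');im2=snap('top','t1')
s=manip.get_state();print(s['position'],s['ee_rot'],s['contact_force'],s['width'])
o=np.zeros((590,640,3),np.uint8);o[:400]=im[...,::-1];o[400:]=cv2.resize(im2[150:245,300:460,::-1],(640,190)) if 0 else 0
c=cv2.resize(im2[150:245,340:500,::-1],(320,190),interpolation=3);o[400:,:320]=c;cv2.imwrite('pics/w4b.png',o)
print(proj('w4',[.5435,-.205,.006]))
```

```text
[ 0.54450668 -0.20538462  0.15150637] [ 0.68066645  0.19696256  0.67743264 -0.19744356] [-0.15887243 -0.47320769 -0.14301521] 0.04634934582971895
[316.2 179.4]
```

View pics/w4b.png

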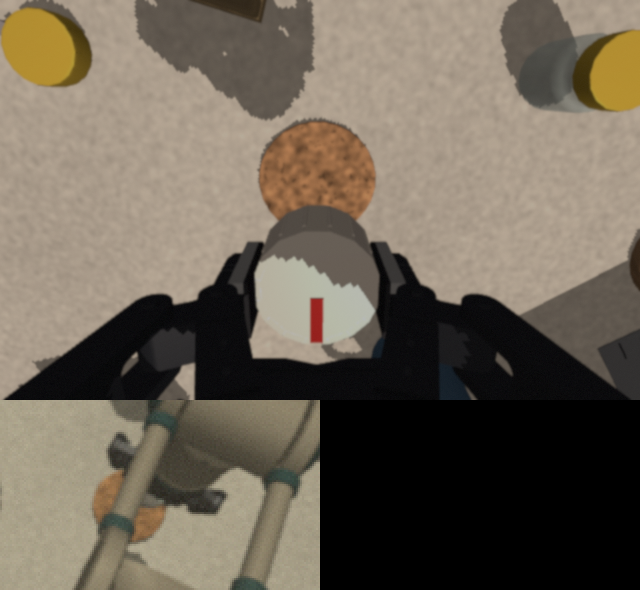

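The coaster is centred near (317,177), against a prediction of (316,179), so the cap is above it to within a few mm. Lowering now.

Call:
step_arm:
  increments:
    - {"delta_pos": [0,0,-0.035],"twist": 0,"grip": 0.3}
    - {"delta_pos": [0,0,-0.035],"twist": 0,"grip": 0.3}
    - {"delta_pos": [0,0,-0.03],"twist": 0,"grip": 0.3}
    - {"delta_pos": [0,0,-0.02],"twist": 0,"grip": 0.3}
    - {"delta_pos": [0,0,-0.012],"twist": 0,"grip": 0.3}
    - {"delta_pos": [0,0,-0.005],"twist": 0,"grip": 0.3}
    - {"delta_pos": [0,0,0],"twist": 0,"grip": 0.3}
    - {"delta_pos": [0,0,0],"twist": 0,"grip": 0.3}

```text
clock: 12.15
position: [0.5442, -0.2055, 0.0137]
ee_rot: [0.68, 0.197, 0.678, -0.198]
contact_force: [0.8, 0.2, -0.2]
width: 0.0463
```

Call:
step_arm:
  increments:
    - {"delta_pos": [0,0,-0.002],"twist": 0,"grip": 0.3}
    - {"delta_pos": [0,0,0],"twist": 0,"grip": 0.3}
    - {"delta_pos": [0,0,-0.001],"twist": 0,"grip": 0.3}
    - {"delta_pos": [0,0,0],"twist": 0,"grip": 0.3}
    - {"delta_pos": [0,0,0],"twist": 0,"grip": 0.3}

```text
clock: 12.57
position: [0.5429, -0.205, 0.0094]
ee_rot: [0.679, 0.198, 0.679, -0.198]
contact_force: [-0.9, -0.1, -0.2]
width: 0.0459
```

Call:
step_arm:
  increments:
    - {"delta_pos": [0,0,-0.001],"twist": 0,"grip": 0.3}
    - {"delta_pos": [0,0,0],"twist": 0,"grip": 0.3}
    - {"delta_pos": [0,0,0],"twist": 0,"grip": 0.3}

```text
clock: 12.82
position: [0.5431, -0.2051, 0.0088]
ee_rot: [0.679, 0.197, 0.679, -0.198]
contact_force: [-1.0, 0.5, 5.6]
width: 0.046
```

The cap is in contact at the expected height, with 5.6 N. Releasing.

Call:
step_arm:
  increments:
    - {"delta_pos": [0,0,0.0005],"twist": 0,"grip": 0.3}
    - {"delta_pos": [0,0,0],"twist": 0,"grip": 0.6}
    - {"delta_pos": [0,0,0],"twist": 0,"grip": 0.7}
    - {"delta_pos": [0,0,0],"twist": 0,"grip": 1}
    - {"delta_pos": [0,0,0],"twist": 0,"grip": 1}
    - {"delta_pos": [0,0,0],"twist": 0,"grip": 1}
    - {"delta_pos": [0,0,0],"twist": 0,"grip": 1}

```text
clock: 13.4
position: [0.5428, -0.2049, 0.0085]
ee_rot: [0.679, 0.198, 0.679, -0.197]
contact_force: [0.0, -1.3, -1.0]
width: 0.0848
```

Call:
step_arm:
  increments:
    - {"delta_pos": [0,0,0.015],"twist": 0,"grip": 1}
    - {"delta_pos": [0,0,0.03],"twist": 0,"grip": 1}
    - {"delta_pos": [0,0,0.04],"twist": 0,"grip": 1}
    - {"delta_pos": [0,0,0.04],"twist": 0,"grip": 1}
    - {"delta_pos": [0,0,0.04],"twist": 0,"grip": 1}
    - {"delta_pos": [0,0,0.02],"twist": 0,"grip": 1}
    - {"delta_pos": [0,0,0],"twist": 0,"grip": 1}
    - {"delta_pos": [0,0,0],"twist": 0,"grip": 1}

```text
clock: 14.07
position: [0.5434, -0.2052, 0.1951]
ee_rot: [0.68, 0.197, 0.678, -0.198]
contact_force: [-1.2, -0.3, -0.7]
width: 0.0855
```

Run:
```python
from h import *
snap('wrist','w5');s=manip.get_state();print(s['position'],s['contact_force'],s['width'])
print(proj('w5',[.5435,-.205,.006]))
```

```text
[ 0.54238199 -0.20473063  0.19336532] [-0.16494235  0.6012146   0.64615065] 0.08518405737424284
[316.8 168.1]
```

View pics/w5.png

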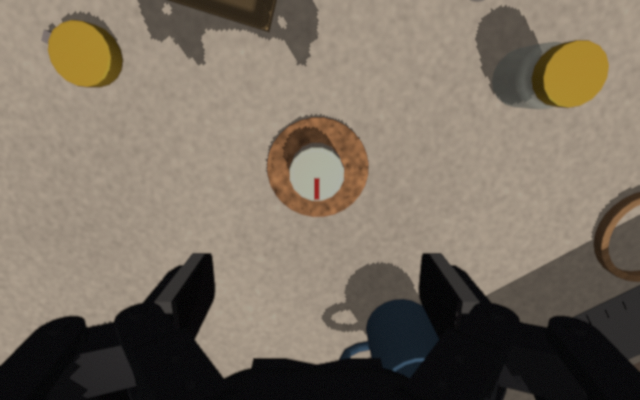

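The cap stands upright on the coaster. Its top is at (317,174) and the coaster's centre is at (317,166); the offset is mostly parallax from the cap's height. The gripper is open and clear, so I'm handing in.

Run:
```python
from h import *
print(pix('w5',317,174,.036),pix('w5',317,166,.006)); print(manip.sign_off())
```

```text
[ 0.5426 -0.2042  0.036 ] [ 0.5418 -0.2038  0.006 ]
the job is handed in; nothing more can be done
None
```

The cap is off the thinner can and standing upright on the cork coaster. I handed the job in at about 14 s, well inside the 64 s limit; it gave no verdict.

- **Opening:** I gripped the white cap with 90 N and pressed it about 9 mm down until it bottomed. The highest force I read was about 21 N downward, with side forces up to about 5 N. I turned it 60° to the left with no resistance, then lifted it straight off.
- **Placing:** I lowered it until it touched the coaster at about 5.6 N, then let go and raised the open gripper about 185 mm.
- **Last checks:** The final wrist picture puts the cap's centre about 1 mm from the coaster's centre. The gripper touches nothing. The jar, mug, hoop and tape lid visible in that picture are standing, and I saw no contact with any bystander along the way. The stapler and the two tubes were out of that last view.
- **Disagreements:** The two cameras differed by 3–5 mm on the cap and coaster positions. One automatic outline of the cap was wrong, so I read its centre from the picture instead. Neither affected the grip or the placing.

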